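Brace the bearing stand

TASK

The ball bearing, not the brass bush, is to be greased next, so steady the stand that the bearing lies on: swing that stand's brace, which is folded in or left part way, out by its upright pin until it clicks past its spring detent and rests against its end stop, square to the stand, then let go. Do not knock the bearing out of its place.

Things in the scene. Friction and masses are not known exactly. Their poses are not given: they have to be found in the camera images.
- bearing_stand: Small dark steel stand that carries the ball bearing, bolted down. Base plate 64 x 64 x 14 mm with four studs 8 mm high at its corners. Origin: centre of the underside, on the work surface; z up. Its brace is hinged on an ear at (-30, +45) mm in this frame and lies, when folded, beside the plate's +y side, pointing to this frame's +x.
- bearing_brace (a joint): Angle of this brace about its upright hinge, rad. 0 = folded, along the stand's +x; grows counter-clockwise seen from above; 1.571 = at its end stop, along the stand's +y. Starts at 0 to 0.95. Stiff, stays where left (0.5 N at the pin). A spring ball resists from 1.28 to 1.44 (2 to 5 N at the pin); past 1.44 it drives the brace on to the stop and holds it.
- bearing_brace_grip (a point): Centre of the top of the black upright grip pin on the bearing stand's brace, 67 mm above the work surface. Pin: round, 14 mm in diameter, 42 mm tall, 75 mm from the hinge axis. The brace is a grey flat bar 16 mm wide, its top 25 mm above the work surface, with a rubber foot under its free end, 89 mm from the hinge.
- bearing_brace_hinge (a point): Point on the upright hinge axis of the bearing stand's brace, 25 mm above the work surface.
- ball_bearing: Loose sealed ball bearing lying flat on its stand between the studs: wide low steel ring with black seal, 52 mm across, 15 mm high. Origin: centre of its underside, 14 mm above the work surface. A second stand of the same make, nearer the robot, carries a taller, narrower flanged brass bush instead.

How it is judged:
By the outcome, as a careful person would: the job done as asked, in the order asked, and still so for the second after the job is handed in, with the robot touching nothing.
It also fails if it takes over 35 s, if anything falls off the work surface, if the arm or the gripper's body presses on something with over 40 N, if the wrist force passes 120 N, or if a joint passes its speed limit or range.

ROBOT

A 6-joint arm with a two-finger parallel gripper is mounted at the origin on a cart in front of the work surface, level with it; the furniture and walls round the work are solid. World frame = base frame: x ahead of the robot, y to its left, z up, the work surface at z = 0. Lengths are in m, angles in rad, forces in N, time in s.
With the tool pointing down it reaches from about 0.4 to 0.825 m from the base axis. Payload 7 kg.
Tool frame: the origin (TCP) lies between the finger pads; the fingertips stand 11 mm ahead of it and the grasp point (between the pads) lies 8 mm behind it (arm.tips_ahead is the distance from the TCP to the fingertips, in m); z points along the fingers, x is the direction in which the jaws open and shut, and the axes are right-handed (so a half turn about z gives the same grasp; the last joint's range is limited). The gripper opens to 88 mm and grips with 3 to 60 N. Pads are 19 mm wide; open, the fingers measure 130 mm over their backs; the gripper's body (78 mm by 193 mm) begins 47 mm behind the grasp point.
Start: joints at [1.548, 0.359, 0.012, 0, -1.224, -0.288], TCP at [0.206, 0.643, 0.238] pointing down, gripper open.
Joint ranges: [-3.07, 3.07], [-1.43, 2.12], [-1.02, 1.25], [-3.03, 1.67], [-3.05, -0], [-3.03, 3.03]. Speed limits (rad/s): [2.39, 2.39, 3.01, 3.14, 3.14, 3.14].

INTERFACE

Orientations are given as [roll, pitch, yaw] about the fixed x, y, z axes, in that order (R = Rz(yaw) Ry(pitch) Rx(roll)).
In Python, from station import arm, optics, finder gives the robot as it stands. The module is installed in compiled form; this text tells all that it offers.
- The arm moves only by the tool apply_moves, never from a script. Its argument "increments" is one flat list of numbers, 6 for each row, row after row: the shift along the world's x, y, z in m, then the turn, a rotation vector about the world's x, y, z in rad. In form: [tx, ty, tz, rx, ry, rz, tx, ty, tz, rx, ry, rz, ...]. A call has 1 to 20 rows; each row shifts and turns the pose as measured when the row begins; what a row does not reach is not made up. A row lasts 1/12 s, in which the tool goes at most 41.7 mm and 7.16 degrees, less where a joint would pass 70% of its speed; a pose out of reach is approached as far as the arm can. A call with a gripper value outside its range is refused whole. "hand" is the closure, from 0 (fully open) to 1 (shut), set as the call begins (left out, the last holds). The fingers move at their own pace and stop on an object; "force" is the grip in N (left out, the last holds). Time passes only in rows, so rows that do not move let the fingers close. It gives the time, the measured TCP pose, the force and the opening at its end, in the units of the state.
- arm.get_state(): the state, without advancing time (a new reading comes with each control period).
- optics.grab_frame(name): name is "scene" or "top"; returns the picture (384x512x3 uint8, red, green, blue); there is no depth.
- optics.camera_model(name): a dict with "fx", "fy", "cx", "cy" (pixels), "world_to_cam" (4x4, takes a point from world to camera coordinates). Camera axes: x right, y up, looking along -z (the intrinsics and any distortion apply to the point x, -y, -z); pixel columns grow to the right and rows downward; lengths in m; the calibration is good to about 2 mm. A picture is of the moment at which its call begins. camera_model takes no time and is no camera call.
- arm.job_done(): hands the job in, once; it reports no verdict.
Trained networks look in the newest picture that a camera, given by its name, has taken for a name from the list of things; names that differ only in an ending like _2 or _b are one class to them, and where a whole thing is asked for, a point or a joint stands for the part that bears it (a point fixed in the world has none). Each returns a list of dicts, best first, with "conf" (0 to 1); they miss things now and then, are a little off and sometimes report something else, mostly with a low value. They report only what shows in the picture. A call takes as long as a camera call.
- finder.find_in(camera, name): "box" ([left, top, right, bottom] in pixels, round what is visible of it).
- finder.landmark_of(camera, name): "point" ([column, row] in pixels: a listed point, or the origin of a listed thing).
The state is a dict: "t": time; "q": joint angles; "qd": joint speeds; "joint_efforts": joint torques, N m; "eef_pos": TCP position; "ee_rot": TCP orientation; "force": force on the tool from outside, world axes, zero at the start; "moment": the same for the moment, N m; "width": finger opening in m.
Only numpy, scipy, OpenCV 4.12 (cv2) and the standard library are available. Lean on these libraries where they do the work, as an engineer would, in place of code of your own. Each camera call takes 0.05 s, during which the arm holds its last target. There are 200 camera calls.

## Working session

There is one attempt and no reset: what is moved stays moved. The work goes in short steps, Python scripts to look and compute and a tool call to move; the robot and the scene stay as the last step left them, time stands still between calls to the robot, and variables do not carry over. Pictures are saved under pics/ and viewed, about 8 in all and at most 12, crops included, and the job is handed in when it is done.

Besides the shell and the picture viewer there is one more tool, called after "Call:" in YAML: its name, and indented under it one key for each argument. apply_moves: Moves the arm, as the interface text tells. Its arguments: {"type":"object","properties":{"increments":{"type":"array"},"hand":{"type":"number"},"force":{"type":"number"}},"required":["increments"]}

```bash
mkdir -p pics; cat > h.py <<'E'
import numpy as np, cv2
from station import arm, optics, finder
def ray(cam,px):
    m=optics.camera_model(cam); W=np.array(m["world_to_cam"]); R,t=W[:3,:3],W[:3,3]
    D=m.get("dist",m.get("distortion"))
    K=np.array([[m["fx"],0,m["cx"]],[0,m["fy"],m["cy"]],[0,0,1.]])
    u=cv2.undistortPoints(np.array([[px]],float),K,None if D is None else np.array(D,float))[0,0]
    return -R.T@t, R.T@np.array([u[0],-u[1],-1.])
def at(cam,px,z):
    o,d=ray(cam,px); return o+d*(z-o[2])/d[2]
E
python3 - <<'E'
from h import *
print(optics.camera_model("top").keys())
for c in("scene","top"):
    im=optics.grab_frame(c); cv2.imwrite(f"pics/{c}0.png",im[:,:,::-1])
    for n,z in(("bearing_brace_grip",.067),("bearing_brace_hinge",.025),("ball_bearing",.014),("bearing_stand",0)):
        for r in finder.landmark_of(c,n)[:3]: print(c,n,round(r["conf"],2),np.round(r["point"]),np.round(at(c,r["point"],z),3))
print(arm.get_state())
E
```

```text
dict_keys(['fx', 'fy', 'cx', 'cy', 'world_to_cam'])
scene bearing_brace_grip 0.65 [232. 209.] [0.596 0.1   0.067]
scene bearing_brace_hinge 0.75 [266. 231.] [0.517 0.084 0.025]
scene ball_bearing 0.67 [273. 215.] [0.531 0.029 0.014]
scene bearing_stand 0.87 [274. 222.] [0.523 0.036 0.   ]
top bearing_brace_grip 0.74 [220. 199.] [0.593 0.107 0.067]
top bearing_brace_hinge 0.63 [229. 230.] [0.521 0.09  0.025]
top ball_bearing 0.68 [253. 227.] [0.528 0.031 0.014]
top bearing_stand 0.83 [253. 227.] [0.527 0.031 0.   ]
{'t': 0.5, 'q': array([ 1.54811464e+00,  3.58636483e-01,  1.18786732e-02, -2.29400235e-05,
       -1.22412300e+00, -2.88094066e-01]), 'qd': array([ 0.00020461, -0.0002331 , -0.0014815 , -0.00040925, -0.00122812,
        0.00054435]), 'joint_efforts': array([ 6.04625966e-04, -5.81801963e+01,  2.93060857e+01,  6.99712336e+00,
        1.18366102e-02, -2.88747697e-05]), 'eef_pos': array([0.20641958, 0.64261782, 0.2375242 ]), 'ee_rot': array([-3.14158934e+00, -8.71278491e-05, -1.88157987e+00]), 'force': array([ 0.48356979, -0.13106997,  0.7103141 ]), 'moment': array([0.0349959 , 0.01316633, 0.02010361]), 'width': 0.08764625816281746}
```

View pics/scene0.png

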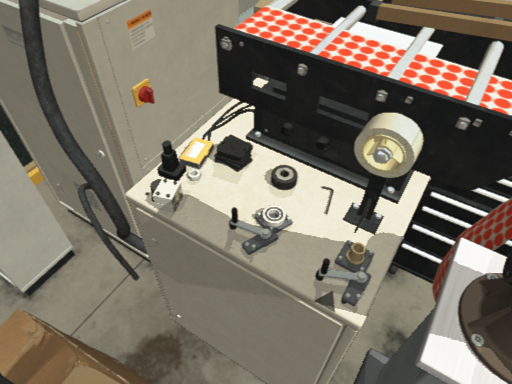

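View pics/top0.png

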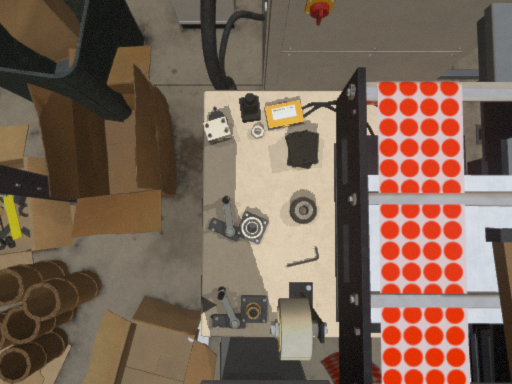

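```bash
python3 - <<'E'
import cv2
a=cv2.imread("pics/top0.png")[175:265,190:290]; b=cv2.imread("pics/scene0.png")[190:270,210:310]
a=cv2.resize(a,(400,360),interpolation=2); b=cv2.resize(b,(400,320),interpolation=2)
b=cv2.copyMakeBorder(b,0,40,0,0,0); cv2.imwrite("pics/c0.png",cv2.hconcat([a,b]))
E
```

```text
(no output)
```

View pics/c0.png

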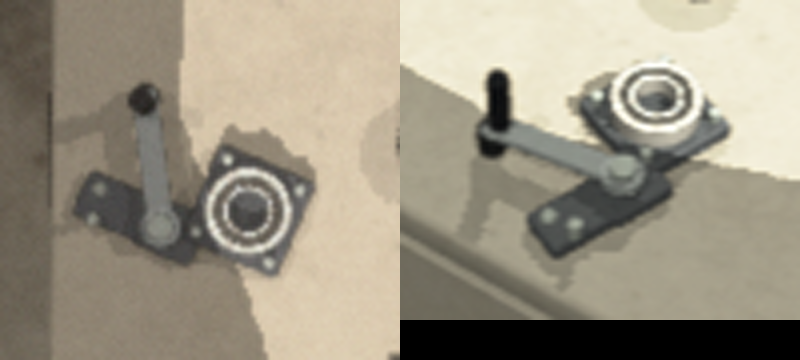

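```bash
python3 - <<'E'
from h import *
p=at("top",(226.6,199),.067); s=at("scene",(234.5,208.5),.067)
h=at("top",(230,232),.025); hs=at("scene",(265,233.5),.025)
st=[at("top",(190+x/4,175+y/4),.022) for x,y in((227,158),(300,190),(268,264),(195,231))]
print("pin",p,s,"hinge",h,hs); print(np.round(st,3))
st=np.array(st); c=st.mean(0); dx=(st[0]+st[1]-st[2]-st[3]); yaw=np.arctan2(dx[1],dx[0]); print(c,yaw)
R=np.array([[np.cos(yaw),-np.sin(yaw)],[np.sin(yaw),np.cos(yaw)]])
H=c[:2]+R@[-.03,.045]; print("H",H)
for q in(p,s):
    v=q[:2]-H; print(np.hypot(*v), np.arctan2(v[1],v[0])-yaw)
for a in(0,.3,1.28,1.44,1.571): print(a,H+.075*np.array([np.cos(yaw+a),np.sin(yaw+a)]))
E
```

```text
pin [0.5928434  0.09271461 0.067     ] [0.59148982 0.09603313 0.067     ] hinge [0.51549784 0.0869299  0.025     ] [0.51629079 0.09037845 0.025     ]
[[0.558 0.047 0.022]
 [0.539 0.002 0.022]
 [0.494 0.021 0.022]
 [0.514 0.066 0.022]]
[0.52607936 0.03394945 0.022     ] -0.4094285546504024
H [0.51647274 0.08717268]
0.07657147669370015 0.48186776150675625
0.07553853051110551 0.5269962634548582
0 [0.58527387 0.05731629]
0.3 [0.59102414 0.07898191]
1.28 [0.56480196 0.14452498]
1.44 [0.5550474  0.15149216]
1.571 [0.54631511 0.1559799 ]
```

Call:
apply_moves:
  increments: [0.024, -0.034, 0, 0, 0, 0.025, 0.024, -0.034, 0, 0, 0, 0.025, 0.024, -0.034, 0, 0, 0, 0.025, 0.024, -0.034, 0, 0, 0, 0.025, 0.024, -0.034, 0, 0, 0, 0.025, 0.024, -0.034, 0, 0, 0, 0.025, 0.024, -0.034, 0, 0, 0, 0.025, 0.024, -0.034, 0, 0, 0, 0.025, 0.024, -0.034, 0, 0, 0, 0.025, 0.024, -0.034, 0, 0, 0, 0.025, 0.024, -0.034, 0, 0, 0, 0.025, 0.024, -0.034, 0, 0, 0, 0.025, 0.024, -0.034, 0, 0, 0, 0.025, 0.024, -0.034, 0, 0, 0, 0.025, 0.024, -0.034, 0, 0, 0, 0.025]
  hand: 0.45

```text
t: 1.75
eef_pos: [0.5611, 0.1309, 0.239]
ee_rot: [-3.135, 0.005, -1.476]
force: [0.5, 1.4, -0.0]
width: 0.0483
```

Call:
apply_moves:
  increments: [0.022, -0.026, -0.02, 0, 0, 0, 0.009, -0.01, -0.035, 0, 0, 0, 0, 0, -0.035, 0, 0, 0, 0, 0, -0.03, 0, 0, 0, 0, 0, -0.01, 0, 0, 0, 0, 0, 0, 0, 0, 0]

```text
t: 2.25
eef_pos: [0.5991, 0.0835, 0.1071]
ee_rot: [-3.127, 0.006, -1.484]
force: [-0.5, -0.1, -0.8]
width: 0.0482
```

```bash
python3 - <<'E'
from h import *
a=optics.grab_frame("top")[160:270,180:280,::-1]; b=optics.grab_frame("scene")[140:260,190:300,::-1]
a=cv2.resize(a,(400,440),interpolation=2); b=cv2.resize(b,(403,440),interpolation=2)
cv2.imwrite("pics/c1.png",cv2.hconcat([a,b])); s=arm.get_state(); print(s["eef_pos"],s["ee_rot"],s["q"])
for c in("scene","top"):
  for r in finder.landmark_of(c,"bearing_brace_grip")[:2]: print(c,r,at(c,r["point"],.067))
E
```

```text
[0.60007978 0.08430287 0.10947595] [-3.12402162  0.00710532 -1.48336261] [ 4.61504042e-01  3.47103827e-01 -3.23292634e-01 -2.49644942e-04
 -8.81447713e-01  1.19682054e+00]
scene {'point': [230.5, 211.8], 'conf': 0.78} [0.59359808 0.10817926 0.067     ]
```

View pics/c1.png

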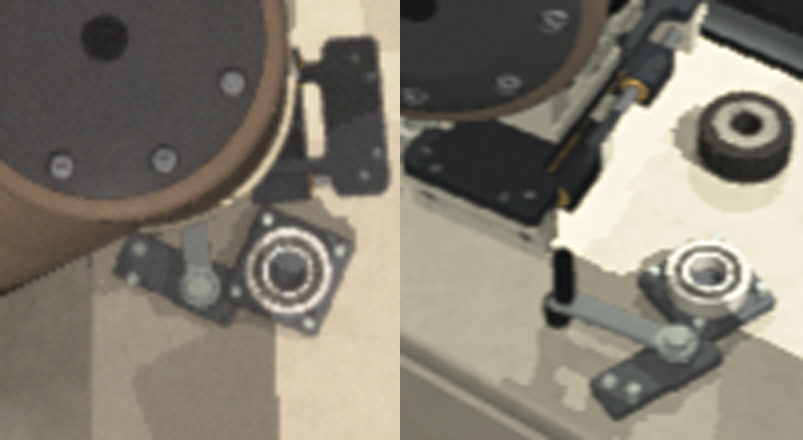

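Call:
apply_moves:
  increments: [-0.008, 0.01, 0, -0.018, -0.007, 0, 0, 0, 0, 0, 0, 0, 0, 0, -0.02, 0, 0, 0, 0, 0, -0.02, 0, 0, 0, 0, 0, -0.015, 0, 0, 0, 0, 0, 0, 0, 0, 0]

```text
t: 2.95
eef_pos: [0.6, 0.1004, 0.0672]
ee_rot: [-3.094, -0.003, -1.477]
force: [-1.2, -0.4, 0.2]
width: 0.0481
```

Call:
apply_moves:
  increments: [-0.008, -0.006, 0, -0.004, 0.046, 0, 0, 0, 0, 0, 0, 0]

```text
t: 3.12
eef_pos: [0.5927, 0.0953, 0.0698]
ee_rot: [-3.139, -0.002, -1.475]
force: [1.6, 0.4, 0.3]
width: 0.0479
```

```bash
python3 - <<'E'
from h import *
b=optics.grab_frame("scene")[170:250,190:290,::-1]
cv2.imwrite("pics/c2.png",cv2.resize(b,(600,480),interpolation=2)); s=arm.get_state(); print(s["eef_pos"],s["ee_rot"],s["qd"])
E
```

```text
[0.59369985 0.09574931 0.07026848] [-3.13503237e+00 -1.77354087e-03 -1.47525275e+00] [ 0.00557945 -0.00673706 -0.01707157  0.01737496  0.04589195 -0.02244159]
```

View pics/c2.png

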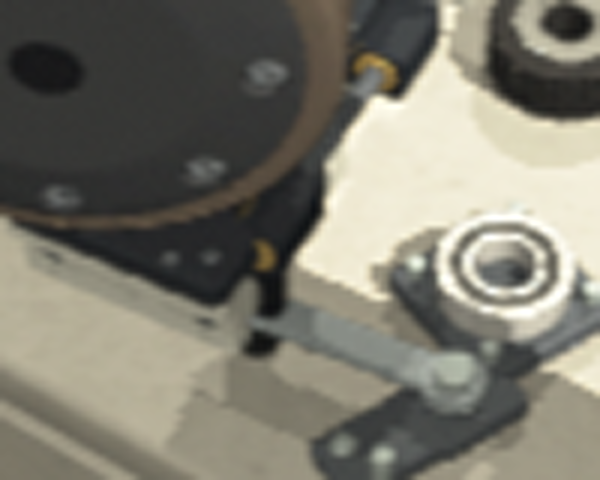

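Call:
apply_moves:
  increments: [-0.001, -0.001, -0.013, 0, 0.005, 0, 0, 0, -0.013, 0, 0, 0]

```text
t: 3.33
eef_pos: [0.5965, 0.0964, 0.0485]
ee_rot: [-3.129, 0.002, -1.475]
force: [-0.1, -0.2, -0.9]
width: 0.048
```

Call:
apply_moves:
  increments: [0, 0, -0.002, 0, 0, 0, 0, 0, 0, 0, 0, 0, 0, 0, 0, 0, 0, 0, 0, 0, 0, 0, 0, 0, 0, 0, 0, 0, 0, 0, 0, 0, 0, 0, 0, 0]
  hand: 1
  force: 15

```text
t: 3.83
eef_pos: [0.5971, 0.097, 0.0468]
ee_rot: [-3.126, 0.002, -1.474]
force: [0.3, 0.3, -1.4]
width: 0.0138
```

Call:
apply_moves:
  increments: [-0.003, 0.008, 0, 0, 0, 0.105, -0.003, 0.008, 0, 0, 0, 0.105, -0.004, 0.0075, 0, 0, 0, 0.105, -0.004, 0.007, 0, 0, 0, 0.105, -0.005, 0.0067, 0, 0, 0, 0.105]

```text
t: 4.25
eef_pos: [0.5813, 0.136, 0.0469]
ee_rot: [-3.119, 0.003, -0.933]
force: [0.8, 1.8, -2.1]
width: 0.0136
```

Call:
apply_moves:
  increments: [-0.0065, 0.005, 0, 0, 0, 0.1, -0.007, 0.0045, 0, 0, 0, 0.1, -0.006, 0.005, 0, 0, 0, 0.1, -0.0065, 0.0043, 0, 0, 0, 0.1, -0.007, 0.0036, 0, 0, 0, 0.1]

```text
t: 4.67
eef_pos: [0.549, 0.1612, 0.0469]
ee_rot: [-3.115, 0.002, -0.406]
force: [-1.9, 0.6, -2.5]
width: 0.0135
```

Call:
apply_moves:
  increments: [-0.003, 0.0015, 0, 0, 0, 0, -0.003, 0.0015, 0, 0, 0, 0]

```text
t: 4.83
eef_pos: [0.5477, 0.1617, 0.0473]
ee_rot: [-3.115, -0.006, -0.397]
force: [25.6, -17.4, -20.9]
width: 0.0149
```

Call:
apply_moves:
  increments: [0.002, -0.001, 0, 0, 0, 0, 0, 0, 0, 0, 0, 0, 0, 0, 0, 0, 0, 0, 0, 0, 0, 0, 0, 0]
  hand: 0.5

```text
t: 5.17
eef_pos: [0.551, 0.1596, 0.0477]
ee_rot: [-3.114, -0.009, -0.399]
force: [-0.2, 0.5, -0.6]
width: 0.0359
```

Call:
apply_moves:
  increments: [0, 0, 0.01, 0, 0, 0, 0, 0, 0.02, 0, 0, 0, 0, 0, 0.03, 0, 0, 0, 0, 0, 0.035, 0, 0, 0, 0, 0, 0.035, 0, 0, 0, 0, 0.03, 0.02, 0, 0, 0, 0, 0.04, 0, 0, 0, 0, 0, 0.04, 0, 0, 0, 0, 0, 0.04, 0, 0, 0, 0, 0, 0.04, 0, 0, 0, 0, 0, 0.04, 0, 0, 0, 0, 0, 0.04, 0, 0, 0, 0]

```text
t: 6.17
eef_pos: [0.5452, 0.4339, 0.2217]
ee_rot: [-3.103, -0.01, -0.407]
force: [1.2, 0.3, 0.3]
width: 0.0439
```

```bash
python3 - <<'E'
from h import *
a=optics.grab_frame("top")[175:265,190:290,::-1]; b=optics.grab_frame("scene")[190:270,210:310,::-1]
a=cv2.resize(a,(400,360),interpolation=2); b=cv2.resize(b,(400,320),interpolation=2)
b=cv2.copyMakeBorder(b,0,40,0,0,0); cv2.imwrite("pics/c3.png",cv2.hconcat([a,b]))
s=arm.get_state(); print(s["t"],s["eef_pos"],s["force"])
for c in("scene","top"):
  for n,z in(("bearing_brace_grip",.067),("ball_bearing",.014)):
    for r in finder.landmark_of(c,n)[:1]: print(c,n,r,at(c,r["point"],z))
E
```

```text
6.2667 [0.54487163 0.4372538  0.22024876] [-0.69528926 -0.80829382 -0.29008905]
top bearing_brace_grip {'point': [199.7, 217.6], 'conf': 0.53} [0.54947962 0.1548098  0.067     ]
top ball_bearing {'point': [251.1, 226.8], 'conf': 0.83} [0.52811289 0.03588467 0.014     ]
```

View pics/c3.png

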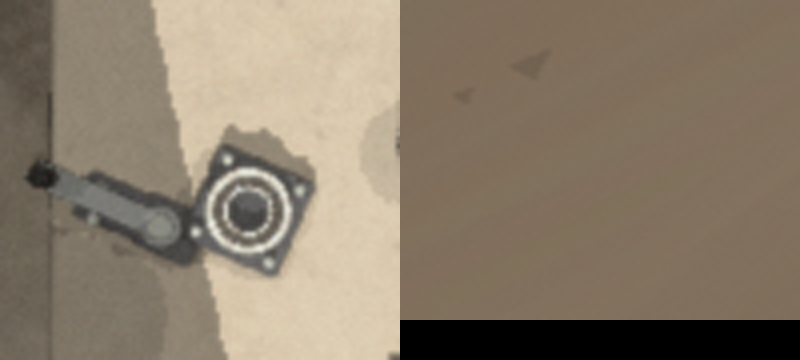

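The top view shows the brace lying along its ear, with the pin at about px (200, 218), square to the stand. The bearing is unmoved between its studs at about px (252, 227), and the gripper is clear. The arm blocks the scene view.

```bash
python3 -c "
from h import *
print(arm.job_done())"
```

```text
the job is handed in; nothing more can be done
None
```

The bearing stand's brace is swung out to its end stop and released, and I handed the job in at about 6.3 s of the 35 s allowed.

I gripped the brace's pin and swung it along its arc from about 0.5 rad. Pressing on at the end gave a firm reaction of about 25 N sideways, which I took as the end stop. I then opened the fingers and backed the arm well clear.

**Last checks:**
- **Brace:** the top camera put the pin at (0.549, 0.155), against the predicted stop position of (0.546, 0.156). That is about 1.53 rad, past the 1.44 rad detent, and within measuring error of the 1.571 rad stop.
- **Bearing:** it still lies between its studs, about 5 mm from its first network reading. That first reading was itself 4 mm off along y, and the picture shows no movement.
- **Robot:** the force reading is near zero and the gripper touches nothing.
- **Not checked:** the arm blocked the scene camera at the end, so only the top view confirms the result. I did not see or feel the detent click separately.

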